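# Tilt-test two rest blocks and keep the one that grips

## Robot

A 6-joint arm with a two-finger parallel gripper is mounted at the origin on a cart in front of the work surface, level with it; the furniture and walls round the work are solid. World frame = base frame: x ahead of the robot, y to its left, z up, the work surface at z = 0. Lengths are in m, angles in rad, forces in N, time in s.
With the tool pointing down it reaches from about 0.35 to 0.975 m from the base axis. Payload 4.9 kg.
Tool frame: the origin (TCP) lies midway between the tips of the shut fingers; the grasp point (between the pads) lies 19 mm behind it (ctrl.tcp_to_grasp is the distance from the TCP to the grasp point, in m); z points along the fingers, y is the line along which they close (so a half turn about z gives the same grasp; the last joint's range is limited). The gripper opens to 85 mm and grips with 20 to 120 N. Pads are 22 mm wide; open, the fingers measure 114 mm over their backs; the gripper's body (76 mm by 85 mm) begins 54 mm behind the grasp point. The pads swing forward as they close: fully open they stand 13 mm farther back than shut.
Start: joints at [1.005, 0.053, 1.613, -0, 1.476, -0.119], TCP at [0.27, 0.564, 0.231] pointing down, gripper open.
Joint ranges: [-3.01, 3.01], [-1.01, 2.22], [0.06, 2.58], [-1.02, 4.17], [0.09, 2.62], [-3.14, 3.14]. Speed limits (rad/s): [2.57, 2.57, 3.14, 3.14, 3.14, 3.14].

## Interface

Orientations are given as a rotation vector (axis times angle).
In Python, from station import ctrl gives the robot as it stands.
- The arm moves only by the shell command python3 jog.py [FORCE], which reads ROWS from standard input. ROWS is a JSON object whose key "increments" holds a list of rows, 1 to 20 of them, each of 7 numbers: the finger opening in m, then dx, dy, dz in m, then a rotation vector rx, ry, rz in rad; each row is the pose to reach, as a shift and turn from the pose commanded when the command began, along the tool's axes at that moment; what a row does not reach only later rows make up. A row lasts 1/12 s, in which the tool goes at most 0.0417 m and 0.125 rad, less where a joint would pass 70% of its speed; a pose out of reach is approached as far as the arm can. The fingers move at their own pace and stop on an object; FORCE is the grip in N (left out, the last holds). Time passes only in rows, so rows that do not move let the fingers close. It prints the time, the measured TCP pose, the force, the opening and the grip force at its end. Input that does not fit is refused with a message, and nothing moves.
- ctrl.get_obs(): the state, without advancing time (a new reading comes with each control period).
- ctrl.get_image(name): name is "side" or "top"; returns the picture (480x640x3 uint8, red, green, blue); there is no depth.
- ctrl.camera_params(name): a dict with "fx", "fy", "cx", "cy" (pixels), "T" (4x4, takes a point from camera to world coordinates). Camera axes: x right, y down, z forward; pixel columns grow to the right and rows downward; lengths in m; the calibration is good to about 2 mm. A picture is of the moment at which its call begins. camera_params takes no time and is no camera call.
- ctrl.finish_job(): hands the job in; it is judged then, once.
The state is a dict: "t": time; "q": joint angles; "dq": joint speeds; "effort": joint torques, N m; "tool_pos": TCP position; "tool_rot": TCP orientation; "contact_force": force on the tool from outside, world axes, zero at the start; "wrist_torque": the same for the moment, N m; "opening": finger opening in m; "grip_force": force on a finger pad.
Only numpy, scipy, OpenCV 4.12 (cv2) and the standard library are available. Lean on these libraries where they do the work, as an engineer would, in place of code of your own. Each camera call takes 0.05 s, during which the arm holds its last target. There are 200 camera calls.

## Task

Find out which of the two look-alike wooden rest blocks on the tilting test ramp still grips: raise the ramp by its bar, without touching the blocks, just until one block lets go and slides down to the foot stop while the other stays put, then let go of the ramp so that it stands at that angle. Pick up the block that stayed and set it down flat on the low wooden pad, centred and lengthwise along it; leave the block that slid at the foot, and leave the other things on the bench alone.

Things in the scene. Friction and masses are not known exactly. Their poses are not given: they have to be found in the camera images.
- board (a joint): Tilt of the ramp board in rad: 0 = flat (start), grows as its bar end is raised, to 0.9. Friction holds the hinge: the board stays where it is let go. Raising it takes about 8 to 17 N at the bar. Nothing slides below 0.2; one block lets go between 0.22 and 0.39, the other at least 0.09 later: both angles differ from run to run.
- ramp: The ramp's fixed base, a plywood plate 200 x 300 x 16 mm on a wooden plinth 62 mm high (90 x 160 mm), with a steel hinge ear and a black clamp knob on either side of its -y end. Origin at the centre of its underside, on the bench; its +y axis points from the hinge end to the bar end, the bar end is the one nearer the robot; its x axis lies across the ramp, parallel to the hinge.
- hinge (a point): Middle of the hinge axis, 92 mm above the bench, at the base's -y end. The axis is the base's x axis.
- foot (a point): Middle of the board's top face at the face of its foot stop (a strip across, 13 mm high); 4 mm from the hinge axis along the board, 6 mm above it. The frame tilts with the board: y up the slope, z out of the top face, x across. The grey board is 200 mm wide, 14 mm thick and reaches 286 mm up from here. A block against the stop has y = 60 mm.
- bar (a point): Centre of the lifting bar: round steel, 16 mm thick, parallel to the hinge beyond the board's raised end, 100 mm free between its brackets. In the board's frame 330 mm from the hinge axis along the board and 18 mm above it (110 mm above the bench at the start); 32 mm free between bar and board edge, only low offcuts on the bench below. The bar can turn in the fingers.
- rest_a: A plain wooden rest block 45 x 120 x 38 mm (x, y, z), about 0.1 to 0.25 kg. Origin at the centre of its underside. At the start it lies on the upper part of the board, long side up the slope, beside the other one. The two look alike and either may stand on either side; one has a worn, slippery underside.
- rest_b: The other rest block, alike in size and looks, 45 x 120 x 38 mm, origin at the centre of its underside. The two blocks lie side by side, about 92 mm from centre to centre.
- pad: The low wooden pad, a fixed slab 90 x 130 x 22 mm (x, y, z) on the bench to the right of the ramp or ahead in the middle, free on top. Origin at the centre of its underside; its long side is its y axis.
- wax_tin: Bystander: round brown tin, 77 mm across and 40 mm high, standing on the bench. Origin under its centre.
- red_cube: Bystander: small dark red wooden block 38 x 40 x 46 mm on the bench at the right. Origin under its centre.
- gouge: Bystander: carving gouge, 263 mm long, 27 mm high, lying on the bench at the right, along its own y axis. Origin under its middle.

How it is judged:
By the outcome, as a careful person would: the job done as asked, in the order asked, and still so for the second after the job is handed in, with the robot touching nothing.
It also fails if it takes over 58 s, if anything falls off the work surface, if the arm or the gripper's body presses on something with over 40 N, if the wrist force passes 120 N, or if a joint passes its speed limit or range.

## Working session

There is one attempt and no reset: what is moved stays moved. The work goes in short steps, Python scripts to look and compute and a shell command to move; the robot and the scene stay as the last step left them, time stands still between calls to the robot, and variables do not carry over. Pictures are saved under pics/ and viewed, at most 10 in all, crops included, and the job is handed in when it is done.

```bash
ls; mkdir -p pics; python3 - <<'E'
from station import ctrl
import cv2,numpy as np
np.set_printoptions(precision=4,suppress=True)
for n in("side","top"):
    cv2.imwrite(f"pics/{n}0.png",cv2.cvtColor(ctrl.get_image(n),cv2.COLOR_RGB2BGR)); print(n,ctrl.camera_params(n))
o=ctrl.get_obs();print(o,ctrl.tcp_to_grasp)
E
```

```text
jog.py
pics
station.py
side {'fx': 526.4465641465182, 'fy': 526.4465641465182, 'cx': 318.50945666045453, 'cy': 239.62823299910846, 'T': array([[ 0.8768, -0.1824,  0.4448,  0.038 ],
       [-0.4803, -0.2898,  0.8279, -0.8763],
       [-0.0221, -0.9395, -0.3417,  0.4945],
       [ 0.    ,  0.    ,  0.    ,  1.    ]])}
top {'fx': 484.30083330138825, 'fy': 484.30083330138825, 'cx': 320.9242936329979, 'cy': 241.44597377929236, 'T': array([[-0.0181, -0.998 ,  0.0612,  0.4841],
       [-0.9998,  0.0179, -0.004 ,  0.046 ],
       [ 0.0029, -0.0613, -0.9981,  1.2405],
       [ 0.    ,  0.    ,  0.    ,  1.    ]])}
{'t': 0.1, 'q': array([ 1.005 ,  0.0533,  1.6142, -0.    ,  1.476 , -0.119 ]), 'dq': array([-0.0002, -0.001 , -0.0021, -0.0003,  0.0034,  0.0005]), 'effort': array([  0.0004, -39.4899, -37.1365,  -0.0001,   0.0038,   0.    ]), 'tool_pos': array([0.2697, 0.5632, 0.2302]), 'tool_rot': array([-0.6958, -3.063 ,  0.0027]), 'contact_force': array([-0.1259, -0.2337,  0.4361]), 'wrist_torque': array([ 0.0157, -0.0595, -0.0226]), 'grip_force': 0.0, 'opening': 0.08600682155224695} 0.0187
```

View pics/side0.png

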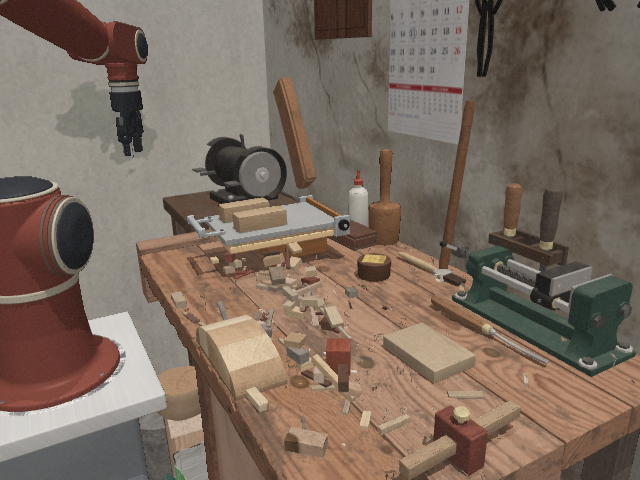

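View pics/top0.png

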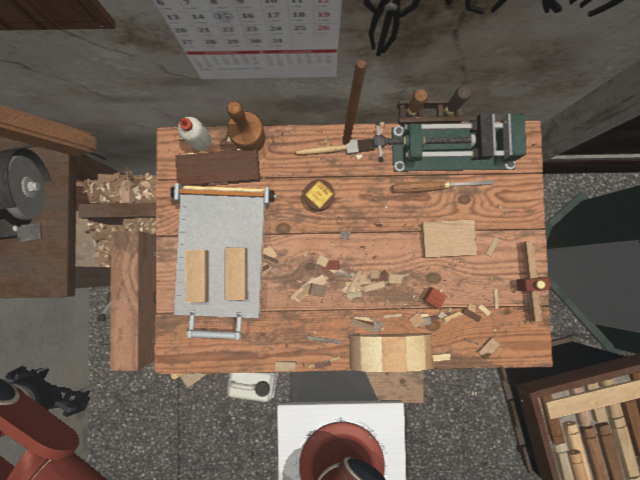

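Top view: the ramp is at left, with its bar at about (215,335), the blocks at (196,276) and (235,274), and the pad at (449,239). Side view: blocks at about (245,210) and (260,218), bar at about (205,228), pad at (428,352). I'll zoom in on both views for exact corners.

```bash
cat > h.py <<'E'
import numpy as np,cv2
from station import ctrl
np.set_printoptions(precision=4,suppress=True)
P={n:ctrl.camera_params(n) for n in("side","top")}
def img(n): return cv2.cvtColor(ctrl.get_image(n),cv2.COLOR_RGB2BGR)
def ray(n,p):
    c=P[n];d=np.array([(p[0]-c['cx'])/c['fx'],(p[1]-c['cy'])/c['fy'],1]);return c['T'][:3,3],c['T'][:3,:3]@d
def plane(n,p,z):
    o,d=ray(n,p);return o+d*(z-o[2])/d[2]
def proj(n,X):
    c=P[n];q=c['T'][:3,:3].T@(np.asarray(X,float)-c['T'][:3,3]);return np.array([c['fx']*q[0]/q[2]+c['cx'],c['fy']*q[1]/q[2]+c['cy']])
def tri(pt,ps):
    (a,u),(b,v)=ray('top',pt),ray('side',ps)
    s=np.linalg.lstsq(np.c_[u,-v],b-a,rcond=None)[0];A=a+u*s[0];B=b+v*s[1]
    return (A+B)/2,np.linalg.norm(A-B)
E
python3 - <<'E'
import cv2,numpy as np
s=cv2.imread('pics/side0.png');t=cv2.imread('pics/top0.png')
a=cv2.resize(t[180:350,165:285],None,fx=3.5,fy=3.5,interpolation=3) #420x595
b=cv2.resize(s[185:265,180:305],None,fx=3,fy=3,interpolation=3) #375x240
c=cv2.resize(s[315:385,375:485],None,fx=3,fy=3,interpolation=3)#330x210
W=np.zeros((600,800,3),np.uint8);W[:595,:420]=a;W[:240,425:800]=b;W[250:460,425:755]=c
d=cv2.resize(t[215:262,415:485],None,fx=2.8,fy=2.8,interpolation=3);W[465:465+d.shape[0],425:425+d.shape[1]]=d
cv2.imwrite('pics/crop.png',W)
E
```

```text
(no output)
```

View pics/crop.png

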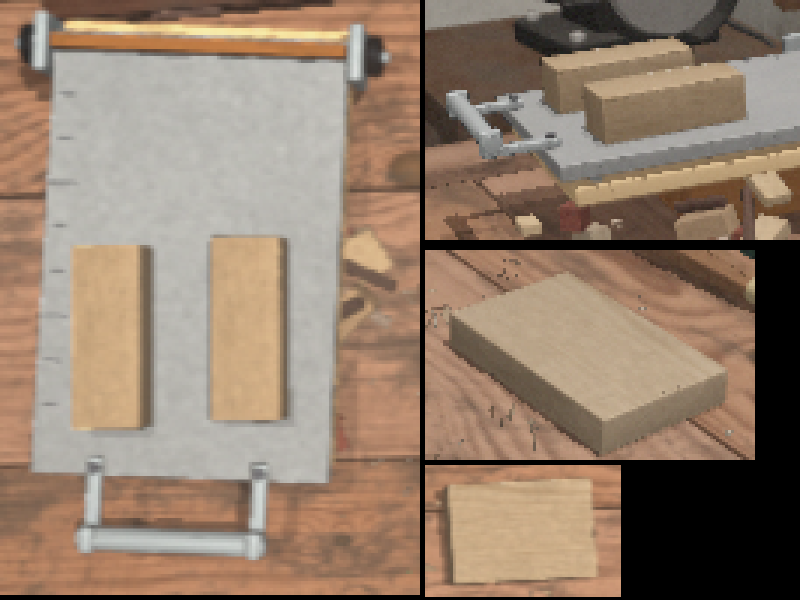

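The crops show clear corners for the bar ends, block tops and pad. Next I'll triangulate them.

```bash
python3 - <<'E'
from h import *
T=lambda x,y:(x/3.5+165-.36,y/3.5+180-.36)
S=lambda x,y:((x-425)/3+180-.33,y/3+185-.33)
SP=lambda x,y:((x-425)/3+375-.33,(y-250)/3+315-.33)
TP=lambda x,y:((x-425)/2.8+415-.3,(y-465)/2.8+215-.3)
print("bar",tri(T(85,539),S(460,103)),tri(T(255,545),S(490,143)))
print("blkR",tri(T(277,420),S(597,103)))
print("blkL",tri(T(139,429),S(556,72)))
print("pad",*[tri(TP(*a),SP(*b)) for a,b in [((592,479),(727,371)),((596,574),(602,418)),((454,583),(450,317)),((448,487),(569,274))]],sep="\n")
print("board corner",tri(T(328,482),S(560,172)))
for nm,c in dict(L=[(73,245),(141,245),(139,429),(73,429)],R=[(211,236),(279,238),(277,420),(210,419)]).items():
    q=np.array([plane('top',T(*p),.149) for p in c[:]]) 
    print(nm,q.mean(0),q)
for p in [(85,539),(255,545)]: print("bar@.11",plane('top',T(*p),.11))
print("hinge ends",plane('top',T(40,45),.1),plane('top',T(356,55),.1))
print(cv2.Rodrigues(ctrl.get_obs()['tool_rot'])[0])
E
```

```text
bar (array([0.346 , 0.3501, 0.11  ]), np.float64(0.0007303835797228124)) (array([0.3386, 0.2386, 0.1097]), np.float64(0.0021168574729334938))
blkR (array([0.4203, 0.2205, 0.132 ]), np.float64(0.0050498642821411215))
blkL (array([0.4173, 0.309 , 0.1348]), np.float64(0.002773886298177726))
pad
(array([ 0.6064, -0.3473,  0.0223]), np.float64(0.0016845024240737055))
(array([ 0.5202, -0.3474,  0.0223]), np.float64(0.002443671385290339))
(array([ 0.5146, -0.2203,  0.0191]), np.float64(0.0019589936212382674))
(array([ 0.6025, -0.2179,  0.0209]), np.float64(0.0006151663843341333))
board corner (array([0.3769, 0.1923, 0.0934]), np.float64(0.003459431385114431))
L [0.4788 0.3258 0.149 ] [[0.5381 0.3472 0.149 ]
 [0.5373 0.3035 0.149 ]
 [0.4195 0.3051 0.149 ]
 [0.4203 0.3473 0.149 ]]
R [0.4828 0.2374 0.149 ] [[0.5423 0.2584 0.149 ]
 [0.5402 0.2146 0.149 ]
 [0.4236 0.2169 0.149 ]
 [0.425  0.2597 0.149 ]]
bar@.11 [0.3456 0.3502 0.11  ]
bar@.11 [0.3396 0.2381 0.11  ]
hinge ends [0.6766 0.3829 0.1   ] [0.666 0.169 0.1  ]
[[-0.9018  0.432  -0.001 ]
 [ 0.432   0.9018 -0.0016]
 [ 0.0002 -0.0018 -1.    ]]
```

```bash
cat >> h.py <<'E'
from scipy.spatial.transform import Rotation as Ro
U=np.array([-.9985,.054,0]);X=np.array([.054,.9985,0]);Z=np.array([0,0,1.])
BAR=np.array([.3426,.2942,.110]);H=BAR-.33*U;H[2]=.092
def barpos(th): return H+(.33*np.cos(th)-.018*np.sin(th))*U+(.33*np.sin(th)+.018*np.cos(th))*Z
def rot(yax,zax):
    z=zax/np.linalg.norm(zax);y=yax-z*(yax@z);y/=np.linalg.norm(y);return np.c_[np.cross(y,z),y,z]
def go(pos,R,base=None):
    o=ctrl.get_obs();R0=Ro.from_rotvec(o['tool_rot']).as_matrix()
    return np.r_[R0.T@(np.asarray(pos)-o['tool_pos']),Ro.from_matrix(R0.T@R).as_rotvec()]
E
python3 - <<'E'
from h import *
R=rot(-U,-Z)
print(H)
for z in(.17,.090):print(go([*BAR[:2],z],R))
im=cv2.imread('pics/top0.png')[205:275,410:490];hsv=cv2.cvtColor(im,cv2.COLOR_BGR2HSV);print(hsv[35,40],hsv[35,10],hsv[5,40])
m=cv2.inRange(hsv,tuple(int(v) for v in hsv[30:40,35:45].reshape(-1,3).min(0)-np.array([3,25,25])),tuple(int(v) for v in hsv[30:40,35:45].reshape(-1,3).max(0)+np.array([4,15,25])))
m=cv2.morphologyEx(m,cv2.MORPH_OPEN,np.ones((3,3)))
c=max(cv2.findContours(m,0,2)[0],key=cv2.contourArea)
b=cv2.boxPoints(cv2.minAreaRect(c))+[410,205]
q=np.array([plane('top',p,.0215) for p in b]);print(b,q,q.mean(0),np.linalg.norm(q-np.roll(q,1,0),axis=1))
E
```

```text
[0.6721 0.2764 0.092 ]
[-0.1819 -0.211   0.0605 -0.0017  0.0009  1.1781]
[-0.1819 -0.2108  0.1405 -0.0017  0.0009  1.1781]
[ 17  84 204] [ 11 107 153] [ 12 117 188]
[[423.32   221.76  ]
 [474.6615 218.9077]
 [476.6092 253.9661]
 [425.2677 256.8185]] [[ 0.6042 -0.2187  0.0215]
 [ 0.6091 -0.349   0.0215]
 [ 0.5203 -0.3505  0.0215]
 [ 0.5154 -0.2209  0.0215]] [ 0.5623 -0.2848  0.0215] [0.0888 0.1303 0.0888 0.1298]
```

```bash
echo '{"increments": [[0.036, -0.182, -0.211, 0.06, 0, 0, 1.178], [0.036, -0.182, -0.211, 0.06, 0, 0, 1.178], [0.036, -0.182, -0.211, 0.06, 0, 0, 1.178], [0.036, -0.182, -0.211, 0.06, 0, 0, 1.178], [0.036, -0.182, -0.211, 0.06, 0, 0, 1.178], [0.036, -0.182, -0.211, 0.06, 0, 0, 1.178], [0.036, -0.182, -0.211, 0.06, 0, 0, 1.178], [0.036, -0.182, -0.211, 0.06, 0, 0, 1.178], [0.036, -0.182, -0.211, 0.06, 0, 0, 1.178], [0.036, -0.182, -0.211, 0.06, 0, 0, 1.178], [0.036, -0.182, -0.211, 0.06, 0, 0, 1.178], [0.036, -0.182, -0.211, 0.06, 0, 0, 1.178], [0.036, -0.182, -0.211, 0.06, 0, 0, 1.178]]}' | python3 jog.py; python3 - <<'E'
from h import *
print(go([*BAR[:2],.09],rot(-U,-Z)),ctrl.get_obs()['q'])
a=img('top')[150:400,130:380];b=img('side')[120:370,100:350]
cv2.imwrite('pics/hov.png',cv2.resize(np.hstack([a,b]),(800,400)))
E
```

```text
t: 1.18
tool_pos: [0.3428, 0.2947, 0.1711]
tool_rot: [-2.279, -2.162, 0.001]
contact_force: [0.2, 1.0, 0.5]
opening: 0.0363
grip_force: 0.0
[-0.0005 -0.0002  0.0811 -0.0004  0.0003  0.0016] [ 0.5453 -0.338   2.0655 -0.      1.4146  0.5977]
```

View pics/hov.png

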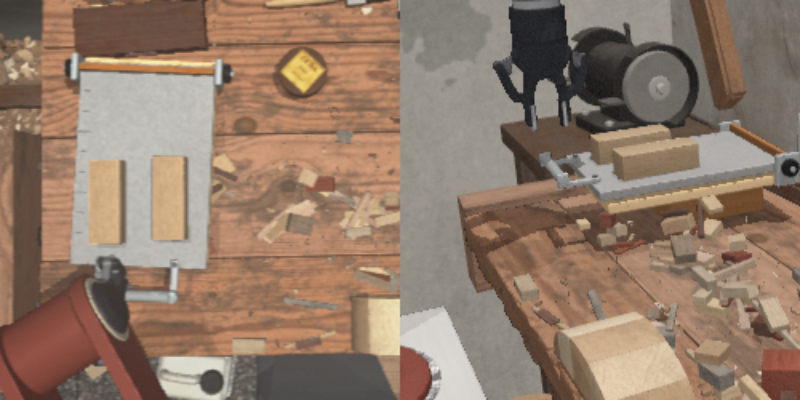

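The gripper hovers over the bar and both blocks stay visible in both views. Descending and closing.

```bash
echo '{"increments": [[0.036, 0, 0, 0.03, 0, 0, 0], [0.036, 0, 0, 0.06, 0, 0, 0], [0.036, 0, 0, 0.081, 0, 0, 0], [0.036, 0, 0, 0.081, 0, 0, 0], [0.036, 0, 0, 0.081, 0, 0, 0]]}' | python3 jog.py 70; echo '{"increments": [[0, 0, 0, 0, 0, 0, 0], [0, 0, 0, 0, 0, 0, 0], [0, 0, 0, 0, 0, 0, 0], [0, 0, 0, 0, 0, 0, 0], [0, 0, 0, 0, 0, 0, 0]]}' | python3 jog.py 70; python3 - <<'E'
from h import *
p0=ctrl.get_obs()['tool_pos'];print(p0)
b0=barpos(0)
for th in(.05,.1,.15,.19,.21,.23,.25,.27,.29,.31,.33,.35,.37,.39,.41):
    d=barpos(th)-b0; print(th,d@-U,d[2])
E
```

```text
t: 1.7
tool_pos: [0.3421, 0.2943, 0.0894]
tool_rot: [-2.279, -2.161, 0.005]
contact_force: [0.5, -0.1, 0.7]
opening: 0.0362
grip_force: 0.0
t: 2.12
tool_pos: [0.3426, 0.2956, 0.0925]
tool_rot: [-2.279, -2.159, -0.0]
contact_force: [-5.9, -0.1, 3.3]
opening: 0.0137
grip_force: 68.1
[0.3426 0.2956 0.0925]
0.05 0.001311931857335543 0.016470630546433232
0.1 0.0034453452778905897 0.032855102468457756
0.15 0.006394907839173986 0.049112463119136515
0.19 0.00933729913426676 0.061999511574356056
0.21 0.011001176918520223 0.06839632341424752
0.23 0.012792639188105002 0.07475857787670893
0.25 0.014710969381999317 0.08108373014478419
0.27 0.01675540019370275 0.0873692502419003
0.29 0.018925113878149408 0.09361262404382427
0.31 0.021219242578794678 0.09981135428427919
0.33 0.023636868674746233 0.10596296155381753
0.35 0.026177025147800258 0.11206498529155177
0.37 0.028838695969235908 0.11811498476934608
0.39 0.03162081650621309 0.12411054006807491
0.41 0.0345222739476114 0.13004925304555842
```

```bash
echo '{"increments": [[0, 0, 0, -0.006, 0, 0, 0], [0, 0, 0.001, -0.0115, 0, 0, 0], [0, 0, 0.0013, -0.0165, 0, 0, 0], [0, 0, 0.002, -0.022, 0, 0, 0], [0, 0, 0.0028, -0.0275, 0, 0, 0], [0, 0, 0.0034, -0.033, 0, 0, 0], [0, 0, 0.0043, -0.0385, 0, 0, 0], [0, 0, 0.0054, -0.044, 0, 0, 0], [0, 0, 0.0064, -0.049, 0, 0, 0], [0, 0, 0.0076, -0.0545, 0, 0, 0], [0, 0, 0.0085, -0.059, 0, 0, 0], [0, 0, 0.0093, -0.062, 0, 0, 0], [0, 0, 0.0093, -0.062, 0, 0, 0]]}' | python3 jog.py; cat >> h.py <<'E'
def look(name,save=True):
    t=img('top')
    if save:
        s=img('side');a=t[150:350,130:330];b=s[120:320,130:330]
        cv2.imwrite(f'pics/{name}.png',cv2.resize(np.hstack([a,b]),(800,400)))
    hsv=cv2.cvtColor(t,cv2.COLOR_BGR2HSV)[195:330,175:265]
    m=cv2.inRange(hsv,(12,60,120),(24,170,255));m=cv2.morphologyEx(m,cv2.MORPH_OPEN,np.ones((3,3)))
    out=[]
    for c in cv2.findContours(m,0,2)[0]:
        if cv2.contourArea(c)>300:
            r=cv2.minAreaRect(c);out.append((round(r[0][0]+175,1),round(r[0][1]+195,1),tuple(np.round(r[1],1)),round(r[2],1),cv2.contourArea(c)))
    o=ctrl.get_obs();print(name,o['t'],sorted(out),o['tool_pos'],o['contact_force'],o['opening'])
E
python3 -c "from h import *;look('r19')"
```

```text
t: 3.2
tool_pos: [0.3509, 0.295, 0.1519]
tool_rot: [-2.278, -2.158, 0.001]
contact_force: [-2.6, 4.2, -8.8]
opening: 0.0138
grip_force: 68.8
r19 3.3 [(191.0, 271.5, (np.float64(53.0), np.float64(22.0)), 90.0, 1068.0), (232.9, 269.3, (np.float64(21.2), np.float64(53.2)), 1.6, 1050.5)] [0.3509 0.295  0.1519] [-2.6433  5.4944 -7.8317] 0.013562739511587875
```

View pics/r19.png

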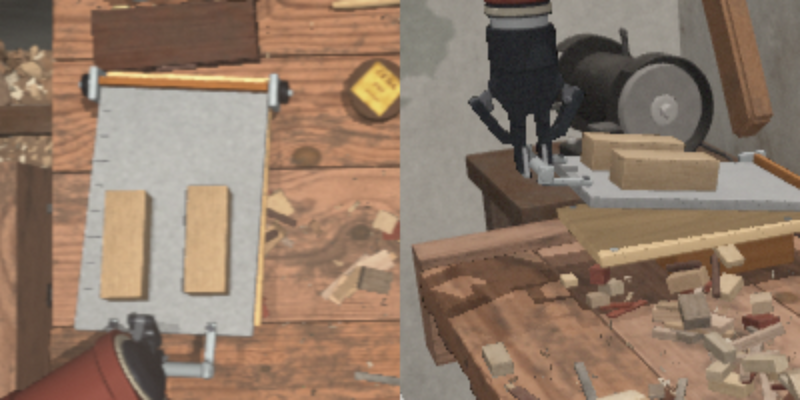

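The board is up at about 0.18 with both blocks still in place, at (191,271) and (233,269). From here I'll raise in small steps.

```bash
echo '{"increments": [[0, 0, 0.0008, -0.0032, 0, 0, 0], [0, 0, 0.0017, -0.0064, 0, 0, 0], [0, 0, 0.0017, -0.0064, 0, 0, 0], [0, 0, 0.0017, -0.0064, 0, 0, 0]]}' | python3 jog.py >/dev/null; python3 -c "from h import *;look('a',0)"; echo '{"increments": [[0, 0, 0.0008, -0.0032, 0, 0, 0], [0, 0, 0.0018, -0.0064, 0, 0, 0], [0, 0, 0.0018, -0.0064, 0, 0, 0], [0, 0, 0.0018, -0.0064, 0, 0, 0]]}' | python3 jog.py >/dev/null; python3 -c "from h import *;look('b',0)"
```

```text
a 3.6833 [(191.0, 271.5, (np.float64(21.3), np.float64(53.8)), 2.4, 1061.5), (232.5, 268.5, (np.float64(53.0), np.float64(21.0)), 90.0, 1064.5), (263.2, 269.5, (np.float64(12.8), np.float64(110.4)), 6.5, 371.0)] [0.3524 0.295  0.158 ] [-2.7567  4.7967 -7.6894] 0.014169882539846523
b 4.0667 [(190.7, 270.5, (np.float64(21.4), np.float64(54.3)), 3.6, 1070.0), (232.9, 267.5, (np.float64(22.1), np.float64(53.8)), 2.5, 1070.0), (258.5, 269.0, (np.float64(110.0), np.float64(11.0)), 90.0, 373.0)] [0.354  0.2949 0.1644] [-3.2413  6.6766 -8.0985] 0.014066001535745987
```

```bash
echo '{"increments": [[0, 0, 0.001, -0.0032, 0, 0, 0], [0, 0, 0.0019, -0.0063, 0, 0, 0], [0, 0, 0.0019, -0.0063, 0, 0, 0], [0, 0, 0.0019, -0.0063, 0, 0, 0], [0, 0, 0.0019, -0.0063, 0, 0, 0], [0, 0, 0.0019, -0.0063, 0, 0, 0]]}' | python3 jog.py >/dev/null; python3 -c "from h import *;look('c',0)"
```

```text
c 4.6167 [(190.3, 269.5, (np.float64(21.9), np.float64(53.8)), 2.2, 1074.5), (232.2, 267.5, (np.float64(21.4), np.float64(53.9)), 2.6, 1074.5), (262.1, 263.7, (np.float64(6.3), np.float64(101.3)), 4.1, 330.0)] [0.3557 0.2948 0.1704] [-2.7134  5.9218 -8.9168] 0.013908808622553375
```

```bash
echo '{"increments": [[0, 0, 0.001, -0.0032, 0, 0, 0], [0, 0, 0.002, -0.0063, 0, 0, 0], [0, 0, 0.002, -0.0063, 0, 0, 0], [0, 0, 0.002, -0.0063, 0, 0, 0], [0, 0, 0.002, -0.0063, 0, 0, 0], [0, 0, 0.002, -0.0063, 0, 0, 0]]}' | python3 jog.py >/dev/null; python3 -c "from h import *;look('d',0)"
```

```text
d 5.1667 [(189.7, 269.5, (np.float64(21.9), np.float64(53.9)), 2.6, 1076.0), (232.0, 262.5, (np.float64(53.0), np.float64(22.0)), 90.0, 1072.0), (262.0, 263.0, (np.float64(6.3), np.float64(102.1)), 4.4, 349.5)] [0.3576 0.2946 0.1768] [-5.3345  5.2369 -7.6998] 0.01373142432736743
```

The right block is moving, from y 267.5 to 262.5. I'll hold here and wait.

```bash
echo '{"increments": [[0, 0, 0, 0, 0, 0, 0], [0, 0, 0, 0, 0, 0, 0], [0, 0, 0, 0, 0, 0, 0], [0, 0, 0, 0, 0, 0, 0], [0, 0, 0, 0, 0, 0, 0], [0, 0, 0, 0, 0, 0, 0], [0, 0, 0, 0, 0, 0, 0], [0, 0, 0, 0, 0, 0, 0]]}' | python3 jog.py|head -1; python3 -c "from h import *;look('e',0)"; echo '{"increments": [[0, 0, 0, 0, 0, 0, 0], [0, 0, 0, 0, 0, 0, 0], [0, 0, 0, 0, 0, 0, 0], [0, 0, 0, 0, 0, 0, 0], [0, 0, 0, 0, 0, 0, 0], [0, 0, 0, 0, 0, 0, 0], [0, 0, 0, 0, 0, 0, 0], [0, 0, 0, 0, 0, 0, 0]]}' | python3 jog.py|head -1; python3 -c "from h import *;look('f',0)"
```

```text
t: 5.83
e 5.8833 [(189.9, 269.5, (np.float64(21.4), np.float64(54.4)), 4.1, 1074.0), (234.5, 244.0, (np.float64(52.0), np.float64(21.0)), 90.0, 1031.5), (262.4, 263.1, (np.float64(7.1), np.float64(102.2)), 4.4, 350.5)] [0.3576 0.2946 0.1768] [-4.719   5.1514 -6.9512] 0.013311274696838233
t: 6.55
f 6.6 [(189.9, 269.5, (np.float64(21.5), np.float64(54.4)), 4.1, 1074.0), (237.0, 218.0, (np.float64(46.0), np.float64(20.0)), 90.0, 882.0), (262.4, 262.7, (np.float64(7.1), np.float64(101.3)), 4.4, 343.0)] [0.3576 0.2946 0.1769] [-4.8405  4.4388 -7.747 ] 0.013783756214412017
```

```bash
echo '{"increments": [[0, 0, 0, 0, 0, 0, 0], [0, 0, 0, 0, 0, 0, 0], [0, 0, 0, 0, 0, 0, 0], [0, 0, 0, 0, 0, 0, 0], [0, 0, 0, 0, 0, 0, 0], [0, 0, 0, 0, 0, 0, 0], [0, 0, 0, 0, 0, 0, 0], [0, 0, 0, 0, 0, 0, 0], [0, 0, 0, 0, 0, 0, 0], [0, 0, 0, 0, 0, 0, 0]]}' | python3 jog.py|head -1; python3 -c "from h import *;look('g',0)";  echo '{"increments": [[0.034, 0, 0, 0, 0, 0, 0], [0.034, 0, 0, 0, 0, 0, 0], [0.034, 0, 0, 0, 0, 0, 0], [0.034, 0, 0, -0.02, 0, 0, 0], [0.034, 0, 0, -0.06, 0, 0, 0], [0.034, 0, 0, -0.1, 0, 0, 0], [0.034, 0, 0, -0.1, 0, 0, 0], [0.034, 0, 0, -0.1, 0, 0, 0]]}' | python3 jog.py; python3 -c "from h import *;look('rel')"
```

```text
t: 7.43
g 7.4833 [(190.0, 269.5, (np.float64(21.6), np.float64(54.5)), 4.4, 1074.0), (237.0, 218.0, (np.float64(46.0), np.float64(20.0)), 90.0, 885.0), (262.1, 262.7, (np.float64(6.2), np.float64(101.3)), 4.5, 333.5)] [0.3576 0.2946 0.1768] [-4.522   5.3208 -7.7697] 0.014202786106716755
t: 8.15
tool_pos: [0.3617, 0.2946, 0.2829]
tool_rot: [2.279, 2.158, 0.014]
contact_force: [0.8, 0.6, -0.2]
opening: 0.0341
grip_force: 0.0
rel 8.25 [(189.9, 269.5, (np.float64(21.5), np.float64(54.5)), 4.4, 1072.0), (237.0, 218.0, (np.float64(46.0), np.float64(20.0)), 90.0, 882.5), (260.0, 268.0, (np.float64(112.0), np.float64(8.0)), 90.0, 371.0)] [0.3599 0.2937 0.2781] [ 0.7253  0.2826 -0.7458] 0.03385149291914674
```

View pics/rel.png

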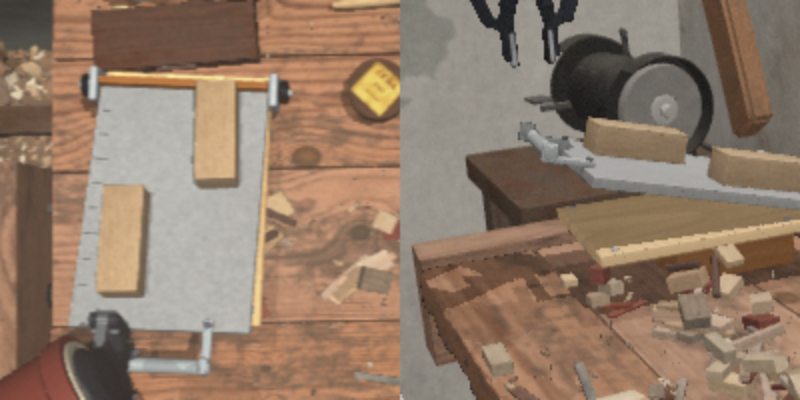

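The right-hand block has slid to the foot at about (237,218) px, and the left one stayed at about (190,269) px. I'll zoom in to measure the tilt and the block pose from both views.

```bash
python3 - <<'E'
from h import *
t=img('top');s=img('side');cv2.imwrite('pics/t1.png',t);cv2.imwrite('pics/s1.png',s)
a=cv2.resize(t[230:345,160:250],None,fx=4,fy=4,interpolation=3)
b=cv2.resize(s[170:225,185:285],None,fx=4,fy=4,interpolation=3)
W=np.zeros((470,780,3),np.uint8);W[:460,:360]=a;W[:220,370:770]=b;cv2.imwrite('pics/z1.png',W)
E
```

```text
(no output)
```

View pics/z1.png

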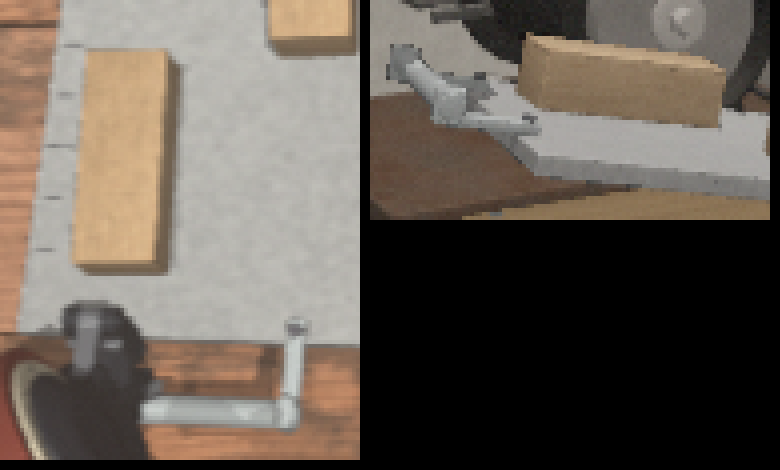

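```bash
python3 - <<'E'
from h import *
T=lambda x,y:(x/4+160-.38,y/4+230-.38)
S=lambda x,y:((x-370)/4+185-.38,y/4+170-.38)
b,e=tri(T(287,411),S(452,104));print('bar end',b,e)
A,e1=tri(T(153,264),S(549,54));B,e2=tri(T(167,50),S(723,71));C,e3=tri(T(74,262),S(527,36))
print(A,e1,B,e2,C,e3);d=A-B;print('tilt blk',np.arcsin(d[2]/np.linalg.norm(d)),np.linalg.norm(d),np.linalg.norm(C-A))
dz=b[2]-.1097
from scipy.optimize import brentq
for z in(dz,.0843): print('tilt bar',brentq(lambda t:barpos(t)[2]-.11-z,0,.6))
th=.26
for th in(.25,.26,.27):
    u=np.cos(th)*U+np.sin(th)*Z;n=np.cos(th)*Z-np.sin(th)*U
    q=[]
    for p in[(88,49),(167,50),(153,264),(74,262)]:
        o,r=ray('top',T(*p));P0=H+.044*n;q.append(o+r*((P0-o)@n)/(r@n))
    q=np.array(q);c=q.mean(0);ax=(q[3]+q[2]-q[0]-q[1]);ax/=np.linalg.norm(ax)
    print(th,'top centre',c,'y along',(c-H)@u-.004,'x',(c-H)@X,'yaw',np.arcsin(ax@X),np.linalg.norm(q-np.roll(q,1,0),axis=1),'A',(A-H)@n-.006,(B-H)@n-.006)
E
```

```text
bar end [0.3555 0.2376 0.1929] 0.002661764298789728
[0.4363 0.308  0.1957] 0.0006247635661296479 [0.5508 0.3076 0.1692] 0.005160592581020958 [0.4377 0.3498 0.1982] 0.0016337000102045723
tilt blk 0.22816865157978905 0.11754496875339554 0.041889168749775475
tilt bar 0.25671154620087316
tilt bar 0.2602176416585824
0.25 top centre [0.4957 0.3285 0.1831] y along 0.1919199510112089 x 0.04253919536310616 yaw -0.053423148129214434 [0.1197 0.0437 0.1203 0.0422] A 0.03583876009238343 0.038367728625881566
0.26 top centre [0.4957 0.328  0.1851] y along 0.19282944232977559 x 0.04199900079499138 yaw -0.05603412418232068 [0.1198 0.0436 0.1203 0.0421] A 0.033281897633371936 0.03698444098668299
0.27 top centre [0.4957 0.3274 0.1872] y along 0.193762246370448 x 0.041454933290912266 yaw -0.05863874390053688 [0.1199 0.0436 0.1205 0.042 ] A 0.030721107017331904 0.03559685493920598
```

```bash
cat >> h.py <<'E'
TH=.257
n=np.cos(TH)*Z-np.sin(TH)*U;u=np.cos(TH)*U+np.sin(TH)*Z
C=np.array([.4957,.3281,.1846])
BA=np.cos(.056)*u-np.sin(.056)*X   # block long axis
YR=np.cross(BA,n); YR=YR*np.sign(YR[1]); RG=rot(YR,-n)
E
python3 - <<'E'
from h import *
print(ctrl.get_obs()['q'],YR,n)
for k in(.09,-.032): print(go(C+k*n,RG))
E
```

```text
[ 0.5243 -0.3687  1.9138 -0.0002  1.5989  0.5785] [-0.0001  0.9999  0.0142] [ 0.2538 -0.0137  0.9672]
[ 0.0421  0.1573  0.0043  0.195   0.2085 -1.6174]
[ 0.0422  0.1265  0.1223  0.195   0.2085 -1.6174]
```

```bash
echo '{"increments": [[0.07, 0.042, 0.157, 0.004, 0.195, 0.2085, -1.617], [0.07, 0.042, 0.157, 0.004, 0.195, 0.2085, -1.617], [0.07, 0.042, 0.157, 0.004, 0.195, 0.2085, -1.617], [0.07, 0.042, 0.157, 0.004, 0.195, 0.2085, -1.617], [0.07, 0.042, 0.157, 0.004, 0.195, 0.2085, -1.617], [0.07, 0.042, 0.157, 0.004, 0.195, 0.2085, -1.617], [0.07, 0.042, 0.157, 0.004, 0.195, 0.2085, -1.617], [0.07, 0.042, 0.157, 0.004, 0.195, 0.2085, -1.617], [0.07, 0.042, 0.157, 0.004, 0.195, 0.2085, -1.617], [0.07, 0.042, 0.157, 0.004, 0.195, 0.2085, -1.617], [0.07, 0.042, 0.157, 0.004, 0.195, 0.2085, -1.617], [0.07, 0.042, 0.157, 0.004, 0.195, 0.2085, -1.617], [0.07, 0.042, 0.157, 0.004, 0.195, 0.2085, -1.617], [0.07, 0.042, 0.157, 0.004, 0.195, 0.2085, -1.617], [0.07, 0.042, 0.157, 0.004, 0.195, 0.2085, -1.617], [0.07, 0.042, 0.157, 0.004, 0.195, 0.2085, -1.617]]}' | python3 jog.py; python3 - <<'E'
from h import *
print(ctrl.get_obs()['q'])
for k in(.09,-.032): print(go(C+k*n,RG))
look('hg')
E
```

```text
t: 9.68
tool_pos: [0.5184, 0.3271, 0.2727]
tool_rot: [-0.001, -2.886, -0.021]
contact_force: [0.0, 0.1, -0.1]
opening: 0.0697
grip_force: 0.0
[ 0.3909  0.145   1.4607  0.1123  1.7668 -1.1701]
[-0.0004 -0.0003  0.0009  0.0008  0.0006 -0.0026]
[-0.0003 -0.0004  0.1229  0.0008  0.0006 -0.0026]
hg 9.7833 [(237.0, 218.0, (np.float64(46.0), np.float64(20.0)), 90.0, 887.0), (259.0, 268.0, (np.float64(112.0), np.float64(10.0)), 90.0, 394.0)] [0.5185 0.3272 0.2734] [-0.0264  0.5375 -0.3969] 0.07020600888146866
```

View pics/hg.png

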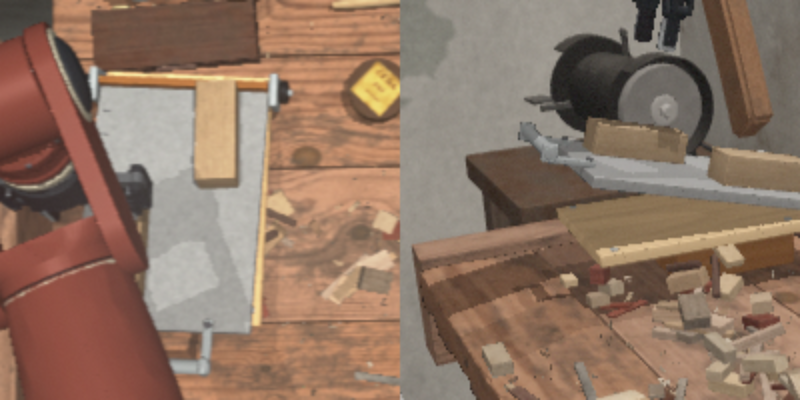

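The gripper is aligned above the remaining block. Descending along the board normal.

```bash
echo '{"increments": [[0.07, 0, 0, 0.04, 0, 0, 0], [0.07, 0, 0, 0.08, 0, 0, 0], [0.07, 0, 0, 0.1, 0, 0, 0], [0.07, 0, 0, 0.11, 0, 0, 0], [0.07, 0, 0, 0.117, 0, 0, 0], [0.07, 0, 0, 0.122, 0, 0, 0], [0.07, 0, 0, 0.122, 0, 0, 0], [0.07, 0, 0, 0.122, 0, 0, 0]]}' | python3 jog.py 50; echo '{"increments": [[0.03, 0, 0, 0, 0, 0, 0], [0.03, 0, 0, 0, 0, 0, 0], [0.03, 0, 0, 0, 0, 0, 0], [0.03, 0, 0, 0, 0, 0, 0], [0.03, 0, 0, 0, 0, 0, 0], [0.03, 0, 0, 0, 0, 0, 0]]}' | python3 jog.py 50;python3 -c "
from h import *
look('gr',0);print(go(C-.032*n,RG))"
```

```text
t: 10.45
tool_pos: [0.4891, 0.3295, 0.1573]
tool_rot: [0.003, -2.889, -0.024]
contact_force: [0.1, 0.5, -0.5]
opening: 0.07
grip_force: 0.0
t: 10.95
tool_pos: [0.489, 0.3295, 0.1571]
tool_rot: [0.003, -2.889, -0.024]
contact_force: [1.6, 0.8, 5.4]
opening: 0.0442
grip_force: 56.1
gr 11.0 [(237.0, 218.0, (np.float64(46.0), np.float64(20.0)), 90.0, 893.5), (262.5, 262.7, (np.float64(7.1), np.float64(101.3)), 4.5, 342.5)] [0.489  0.3295 0.1571] [1.3486 0.0508 5.7022] 0.0441646323994513
[ 0.0005 -0.001   0.0037  0.0024  0.0045  0.0002]
```

```bash
echo '{"increments": [[0.03, 0, 0, -0.005, 0, 0, 0], [0.03, 0, 0, -0.02, 0, 0, 0], [0.03, 0, 0, -0.045, 0, 0, 0], [0.03, 0, 0, -0.075, 0, 0, 0], [0.03, 0, 0, -0.1, 0, 0, 0], [0.03, 0, 0, -0.1, 0, 0, 0], [0.03, 0, 0, -0.1, 0, 0, 0]]}' | python3 jog.py 60; python3 - <<'E'
from h import *
o=ctrl.get_obs();print(o['q'],C+.1*n)
a=.037
YP=np.array([np.cos(a),np.sin(a),0]);RP=rot(YP,-Z)
PC=np.array([.562,-.2845,.0215])
for z in(.22,.12):print(go([*PC[:2],z],RP), )
t=img('top');s=img('side');cv2.imwrite('pics/lift.png',np.hstack([cv2.resize(t[150:350,130:330],(400,400)),cv2.resize(s[80:280,150:350],(400,400))]))
E
```

```text
t: 11.58
tool_pos: [0.5142, 0.3278, 0.2544]
tool_rot: [0.003, -2.89, -0.024]
contact_force: [0.4, 0.0, -2.4]
opening: 0.044
grip_force: 61.3
[ 0.3943  0.1429  1.4928  0.1123  1.7318 -1.1729] [0.5211 0.3267 0.2813]
[-0.0525 -0.6128  0.0114 -0.1796 -0.2129  1.5268]
[-0.0774 -0.6144  0.1083 -0.1796 -0.2129  1.5268]
```

View pics/lift.png

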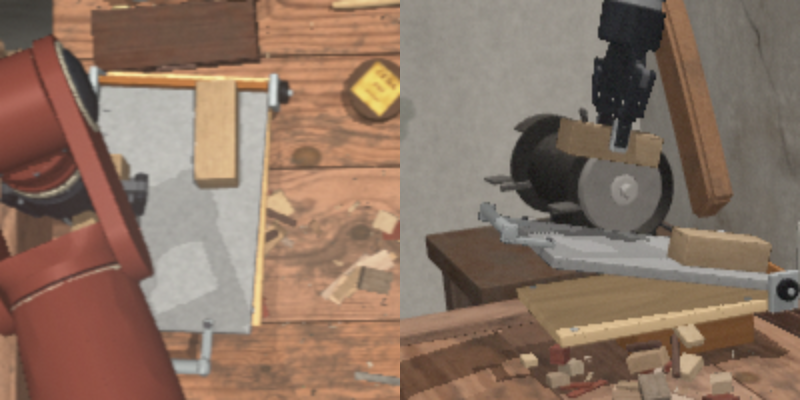

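The block is lifted cleanly; the board and the other block are unmoved. Carrying it to the pad.

```bash
echo '{"increments": [[0.03, -0.05, -0.61, 0.011, -0.18, -0.213, 1.527], [0.03, -0.05, -0.61, 0.011, -0.18, -0.213, 1.527], [0.03, -0.05, -0.61, 0.011, -0.18, -0.213, 1.527], [0.03, -0.05, -0.61, 0.011, -0.18, -0.213, 1.527], [0.03, -0.05, -0.61, 0.011, -0.18, -0.213, 1.527], [0.03, -0.05, -0.61, 0.011, -0.18, -0.213, 1.527], [0.03, -0.05, -0.61, 0.011, -0.18, -0.213, 1.527], [0.03, -0.05, -0.61, 0.011, -0.18, -0.213, 1.527], [0.03, -0.05, -0.61, 0.011, -0.18, -0.213, 1.527], [0.03, -0.05, -0.61, 0.011, -0.18, -0.213, 1.527], [0.03, -0.05, -0.61, 0.011, -0.18, -0.213, 1.527], [0.03, -0.05, -0.61, 0.011, -0.18, -0.213, 1.527], [0.03, -0.05, -0.61, 0.011, -0.18, -0.213, 1.527], [0.03, -0.05, -0.61, 0.011, -0.18, -0.213, 1.527], [0.03, -0.05, -0.61, 0.011, -0.18, -0.213, 1.527], [0.03, -0.05, -0.61, 0.011, -0.18, -0.213, 1.527], [0.03, -0.05, -0.61, 0.011, -0.18, -0.213, 1.527], [0.03, -0.05, -0.61, 0.011, -0.18, -0.213, 1.527], [0.03, -0.05, -0.61, 0.011, -0.18, -0.213, 1.527], [0.03, -0.05, -0.61, 0.011, -0.18, -0.213, 1.527]]}' | python3 jog.py; cat >> h.py <<'E'
YP=np.array([np.cos(.037),np.sin(.037),0]);RP=rot(YP,-Z);PC=np.array([.562,-.2845,.0215])
E
python3 - <<'E'
from h import *
print(ctrl.get_obs()['q'],go([*PC[:2],.13],RP))
t=img('top');s=img('side');cv2.imwrite('pics/hp.png',np.hstack([cv2.resize(t[150:350,350:550],(400,400),interpolation=3),cv2.resize(s[180:420,320:560],(400,400),interpolation=3)]))
E
```

```text
t: 13.35
tool_pos: [0.5587, -0.2804, 0.2193]
tool_rot: [-2.176, -2.262, 0.004]
contact_force: [0.4, 0.9, -1.8]
opening: 0.0439
grip_force: 61.7
[-0.5831  0.0623  1.623  -0.0023  1.459  -0.6217] [-0.0042  0.0035  0.0893 -0.0036  0.0002  0.0018]
```

View pics/hp.png

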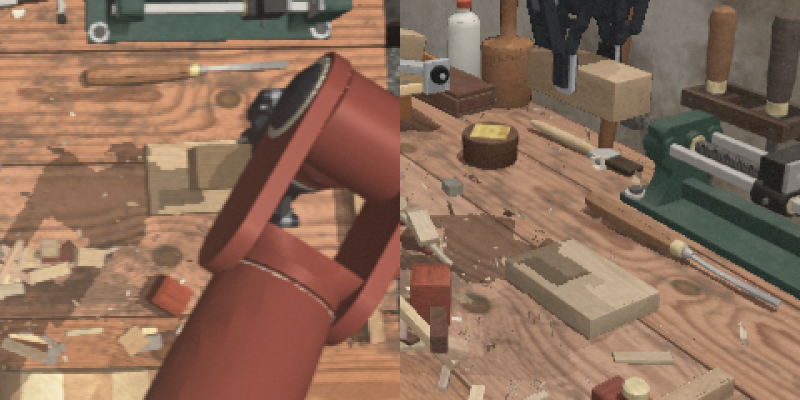

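Beyond the arm, the top view shows the block's far edge at about crop x = 190 (pixel column 445). The side view shows the block level above the pad. I'll check its offset along its length, then lower it.

```bash
python3 - <<'E'
from h import *
for p in [(444.5,223),(444.8,240)]: print(plane('top',p,.247), np.array([.5587,-.2804])+.06*np.array([-.037,.999]))
E
echo '{"increments": [[0.03, -0.004, 0.0035, 0.03, -0.0036, 0, 0.0018], [0.03, -0.004, 0.0035, 0.06, -0.0036, 0, 0.0018], [0.03, -0.004, 0.0035, 0.09, -0.0036, 0, 0.0018], [0.03, -0.004, 0.0035, 0.12, -0.0036, 0, 0.0018], [0.03, -0.004, 0.0035, 0.14, -0.0036, 0, 0.0018], [0.03, -0.004, 0.0035, 0.155, -0.0036, 0, 0.0018], [0.03, -0.004, 0.0035, 0.165, -0.0036, 0, 0.0018], [0.03, -0.004, 0.0035, 0.165, -0.0036, 0, 0.0018], [0.03, -0.004, 0.0035, 0.165, -0.0036, 0, 0.0018]]}' | python3 jog.py; python3 - <<'E'
from h import *
print(go([*PC[:2],.035],RP))
cv2.imwrite('pics/low.png',img('side'))
E
```

```text
[ 0.5786 -0.2133  0.247 ] [ 0.5565 -0.2205]
[ 0.5435 -0.2128  0.247 ] [ 0.5565 -0.2205]
t: 14.2
tool_pos: [0.5624, -0.2861, 0.0554]
tool_rot: [2.18, 2.259, -0.0]
contact_force: [0.9, -0.0, -0.8]
opening: 0.0439
grip_force: 61.8
[ 0.0016 -0.0004  0.0204  0.0014  0.0014 -0.0015]
```

```bash
python3 - <<'E'
from h import *
t=img('top');s=img('side')
g=lambda im:cv2.GaussianBlur(cv2.cvtColor(im,cv2.COLOR_BGR2GRAY),(3,3),0).astype(float)
t,s=g(t),g(s)
def prof(im,n,x,y0,y1,z):
    ys=np.arange(y0,y1,.0015 if y1>y0 else -.0015)
    p=np.array([proj(n,[x,y,z]) for y in ys],np.float32)
    v=cv2.remap(im.astype(np.float32),p[None,:,0],p[None,:,1],1)[0]
    print(n,x,[(round(1000*y),int(a)) for y,a in zip(ys,v)])
for x in(.55,.565):prof(t,'top',x,-.245,-.20,.084)
for x in(.55,.57):prof(s,'side',x,-.325,-.370,.084)
for x in(.55,.57):prof(s,'side',x,-.325,-.370,.084-.0)
E
```

```text
top 0.55 [(-245, 110), (-244, 112), (-242, 116), (-240, 120), (-239, 124), (-238, 126), (-236, 128), (-234, 128), (-233, 129), (-231, 129), (-230, 126), (-228, 121), (-227, 111), (-225, 100), (-224, 91), (-222, 87), (-221, 88), (-219, 91), (-218, 96), (-216, 101), (-215, 107), (-213, 113), (-212, 120), (-210, 125), (-209, 126), (-207, 124), (-206, 114), (-204, 105), (-203, 96), (-201, 95)]
top 0.565 [(-245, 128), (-244, 129), (-242, 128), (-240, 128), (-239, 127), (-238, 127), (-236, 127), (-234, 127), (-233, 127), (-231, 127), (-230, 126), (-228, 121), (-227, 114), (-225, 104), (-224, 95), (-222, 88), (-221, 88), (-219, 89), (-218, 94), (-216, 100), (-215, 107), (-213, 114), (-212, 120), (-210, 126), (-209, 126), (-207, 122), (-206, 114), (-204, 105), (-203, 98), (-201, 99)]
side 0.55 [(-325, 171), (-326, 173), (-328, 177), (-330, 182), (-331, 186), (-332, 187), (-334, 187), (-336, 187), (-337, 187), (-338, 187), (-340, 186), (-342, 185), (-343, 180), (-344, 169), (-346, 156), (-348, 147), (-349, 139), (-351, 136), (-352, 135), (-354, 133), (-355, 132), (-357, 131), (-358, 131), (-3
[... 590 characters left out ...]
 (-336, 187), (-337, 187), (-338, 187), (-340, 186), (-342, 185), (-343, 180), (-344, 169), (-346, 156), (-348, 147), (-349, 139), (-351, 136), (-352, 135), (-354, 133), (-355, 132), (-357, 131), (-358, 131), (-360, 132), (-361, 132), (-363, 130), (-364, 128), (-366, 126), (-367, 123), (-369, 122)]
side 0.57 [(-325, 184), (-326, 184), (-328, 184), (-330, 184), (-331, 184), (-332, 183), (-334, 182), (-336, 181), (-337, 180), (-338, 180), (-340, 179), (-342, 177), (-343, 172), (-344, 163), (-346, 152), (-348, 144), (-349, 140), (-351, 139), (-352, 137), (-354, 136), (-355, 134), (-357, 134), (-358, 134), (-360, 136), (-361, 142), (-363, 146), (-364, 148), (-366, 149), (-367, 146), (-369, 144)]
```

Block ends lie at y = -0.2255 and -0.3455, so its centre is -0.2855 against the pad's -0.2845. That's good, so I'll lower it.

```bash
echo '{"increments": [[0.03, 0.001, 0, 0.008, 0.0014, 0.0014, 0], [0.03, 0.001, 0, 0.014, 0.0014, 0.0014, 0], [0.03, 0.001, 0, 0.018, 0.0014, 0.0014, 0], [0.03, 0.001, 0, 0.02, 0.0014, 0.0014, 0], [0.03, 0.001, 0, 0.02, 0.0014, 0.0014, 0]]}' | python3 jog.py; echo '{"increments": [[0.03, 0, 0, 0.0015, 0, 0, 0], [0.03, 0, 0, 0.0025, 0, 0, 0], [0.03, 0, 0, 0.0025, 0, 0, 0]]}' | python3 jog.py
```

```text
t: 14.77
tool_pos: [0.5612, -0.2846, 0.0335]
tool_rot: [-2.18, -2.258, 0.001]
contact_force: [-0.4, -0.5, -2.1]
opening: 0.0437
grip_force: 61.8
t: 15.02
tool_pos: [0.5622, -0.2852, 0.0326]
tool_rot: [-2.182, -2.26, 0.0]
contact_force: [-0.2, 0.7, -1.5]
opening: 0.0441
grip_force: 61.8
```

```bash
echo '{"increments": [[0.03, 0, 0, 0.001, 0, 0, 0], [0.03, 0, 0, 0.001, 0, 0, 0], [0.03, 0, 0, 0.001, 0, 0, 0]]}' | python3 jog.py|sed -n '2p;4p'; echo '{"increments": [[0.03, 0, 0, 0.001, 0, 0, 0], [0.03, 0, 0, 0.001, 0, 0, 0], [0.03, 0, 0, 0.001, 0, 0, 0]]}' | python3 jog.py|sed -n '2p;4p'
```

```text
tool_pos: [0.5623, -0.2853, 0.0326]
contact_force: [-3.6, 1.9, 5.5]
tool_pos: [0.5624, -0.2853, 0.0326]
contact_force: [-5.9, 3.2, 10.1]
```

It's resting on the pad. Releasing.

```bash
echo '{"increments": [[0.03, 0, 0, -0.0015, 0, 0, 0], [0.066, 0, 0, -0.0015, 0, 0, 0], [0.066, 0, 0, -0.0015, 0, 0, 0], [0.066, 0, 0, -0.0015, 0, 0, 0], [0.066, 0, 0, -0.0015, 0, 0, 0], [0.066, 0, 0, -0.03, 0, 0, 0], [0.066, 0, 0, -0.07, 0, 0, 0], [0.066, 0, 0, -0.11, 0, 0, 0], [0.066, 0, 0, -0.15, 0, 0, 0], [0.066, 0, 0, -0.15, 0, 0, 0]]}' | python3 jog.py; echo '{"increments": [[0.066, -0.2, -0.2, -0.05, 0, 0, 0], [0.066, -0.2, -0.2, -0.05, 0, 0, 0], [0.066, -0.2, -0.2, -0.05, 0, 0, 0], [0.066, -0.2, -0.2, -0.05, 0, 0, 0], [0.066, -0.2, -0.2, -0.05, 0, 0, 0], [0.066, -0.2, -0.2, -0.05, 0, 0, 0], [0.066, -0.2, -0.2, -0.05, 0, 0, 0], [0.066, -0.2, -0.2, -0.05, 0, 0, 0], [0.066, -0.2, -0.2, -0.05, 0, 0, 0]]}' | python3 jog.py; python3 - <<'E'
from h import *
look('end')
t=img('top');s=img('side');cv2.imwrite('pics/tend.png',t);cv2.imwrite('pics/send.png',s)
g=lambda im:cv2.GaussianBlur(cv2.cvtColor(im,cv2.COLOR_BGR2GRAY),(3,3),0).astype(np.float32)
t,s=g(t),g(s)
def prof(im,n,a,b,k=30):
    X=np.linspace(a,b,k);p=np.array([proj(n,x) for x in X],np.float32);v=cv2.remap(im,p[None,:,0],p[None,:,1],1)[0]
    j=int(np.argmax(abs(np.diff(v))));print(n,X[j].round(4),v.astype(int)[::2])
z=.060
for x in(.553,.57):prof(t,'top',[x,-.24,z],[x,-.205,z]);prof(s,'side',[x,-.325,z],[x,-.37,z]);prof(t,'top',[x,-.325,z],[x,-.37,z])
for y in(-.24,-.285,-.33):prof(t,'top',[.565,y,z],[.60,y,z]);prof(t,'top',[.56,y,z],[.525,y,z]);prof(s,'side',[.56,y,z],[.525,y,z])
E
```

```text
t: 16.35
tool_pos: [0.5665, -0.288, 0.1915]
tool_rot: [2.171, 2.249, 0.005]
contact_force: [0.5, 0.1, 1.9]
opening: 0.0658
grip_force: 0.0
t: 17.1
tool_pos: [0.368, -0.4936, 0.2305]
tool_rot: [2.186, 2.256, -0.0]
contact_force: [0.1, 0.5, -0.9]
opening: 0.0658
grip_force: 0.0
end 17.2 [(237.0, 218.0, (np.float64(46.0), np.float64(20.0)), 90.0, 876.5), (260.0, 267.0, (np.float64(110.0), np.float64(8.0)), 90.0, 373.5)] [ 0.3694 -0.4915  0.2296] [-0.1346 -0.192  -0.1638] 0.06607621621165277
top [ 0.553  -0.2243  0.06  ] [180 180 180 180 180 172 145 107  91  97 110 117 108  95  92]
side [ 0.553  -0.3421  0.06  ] [192 192 190 188 187 185 170 148 141 139 136 132 126 126 127]
top [ 0.553  -0.3452  0.06  ] [183 183 181 179 177 177 171 161 156 156 158 163 167 167 167]
top [ 0.57   -0.2255  0.06  ] [178 175 175 176 177 169 143 106  88  93 107 116 110  97  94]
side [ 0.57   -0.3436  0.06  ] [189 189 188 185 183 179 167 147 141 138 139 155 162 156 149]
top [ 0.57   -0.3436  0.06  ] [181 181 179 177 175 170 157 145 138 135 134 134 134 130 126]
top [ 0.5976 -0.24    0.06  ] [180 181 178 175 176 181 183 174 165 168 177 181 179 173 161]
top [ 0.5395 -0.24    0.06  ] [177 178 179 180 181 181 180 179 163 141 146 162 173 180 183]
side [ 0.5274 -0.24    0.06  ] [182 183 183 185 185 177 158 150 144 128 117 115 114 115 132]
top [ 0.5988 -0.285   0.06  ] [180 180 178 175 174 175 177 177 172 167 170 169 166 168 172]
top [ 0.5419 -0.285   0.06  ] [180 179 178 179 181 183 182 171 149 143 157 171 179 181 181]
side [ 0.5395 -0.285   0.06  ] [187 186 185 185 187 188 189 186 167 135 110 105 106 106 104]
top [ 0.5928 -0.33    0.06  ] [177 179 180 180 179 178 177 177 179 180 180 180 183 188 188]
top [ 0.5431 -0.33    0.06  ] [177 178 180 182 184 184 179 161 143 153 172 180 182 180 180]
side [ 0.5419 -0.33    0.06  ] [185 186 188 191 192 192 192 180 153 128 115 108 104 103 102]
```

The block lies centred within about 1 mm and aligned within 0.3°. The ramp and the slid block haven't moved, and the robot is clear of everything.

```bash
python3 -c "
from station import ctrl
print(ctrl.finish_job())"
```

```text
the job is handed in; nothing more can be done
None
```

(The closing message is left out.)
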